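# Clamp the nest plate with the latching hold-down lever

### The arm

A 6-joint arm with a two-finger parallel gripper is mounted at the origin on the work surface; the furniture and walls round the work are solid. World frame = base frame: x ahead of the robot, y to its left, z up, the work surface at z = 0. Lengths are in m, angles in rad, forces in N, time in s.
With the tool pointing down it reaches from about 0.35 to 0.85 m from the base axis. Payload 8.1 kg.
Tool frame: the origin (TCP) lies midway between the tips of the shut fingers; the grasp point (between the pads) lies 19 mm behind it; z points along the fingers, y is the line along which they close (so a half turn about z gives the same grasp; the last joint's range is limited). The gripper opens to 85 mm and grips with 20 to 120 N. Pads are 22 mm wide; open, the fingers measure 114 mm over their backs; the gripper's body (76 mm by 85 mm) begins 54 mm behind the grasp point. The pads swing forward as they close: fully open they stand 13 mm farther back than shut.
Start: joints at [-1.331, 0.13, 1.488, -0, 1.523, -0.085], TCP at [0.191, -0.569, 0.231] pointing down, gripper open.
Joint ranges: [-2.96, 2.96], [-0.89, 2.26], [0.02, 2.5], [-1.34, 4.48], [0, 2.73], [-2.66, 2.66]. Speed limits (rad/s): [2.39, 2.39, 2.79, 3.14, 3.14, 3.14].

### API

Orientations are given as a unit quaternion [w, x, y, z].
In Python, from rig import arm gives the robot as it stands.
- The arm moves only by the tool send_rows, never from a script. Its argument "series" is a list of rows, each an object with "jaw": the gripper's target within -1 to 1 (fully open at 1, half-way at 0, shut at -1); "offset": the shift along the tool's x, y, z in m, a list of three; "twist": the turn, a rotation vector about the tool's x, y, z in degrees, a list of three. A call has exactly 8 rows; each row is the pose to reach, as a shift and turn from the pose commanded when the call began, along the tool's axes at that moment; what a row does not reach only later rows make up. A row lasts 1/12 s, in which the tool goes at most 41.7 mm and 7.16 degrees, less where a joint would pass 70% of its speed; a pose out of reach is approached as far as the arm can. A call with a gripper value outside its range is refused whole. The fingers move at their own pace and stop on an object; the grip force is fixed at half the most. Time passes only in rows, so rows that repeat a pose let the fingers close, or fill a call up. It gives the time, the measured TCP pose, the force, the opening and the grip force at its end, in the units of the state.
- arm.sense(): the state, without advancing time (a new reading comes with each control period).
- arm.read_camera(name): name is "scene" or "side" or "wrist"; returns the picture (400x640x3 uint8, blue, green, red); there is no depth.
- arm.get_calibration(name): a dict with "fx", "fy", "cx", "cy" (pixels), "k1" (the pictures are not rectified: a ray, as slopes to the right and down, at radius r is drawn at 1 + k1 r^2 times it, then the intrinsics apply), "rvec" (rotation vector, rad) and "tvec" (3), from world to camera coordinates, as OpenCV has them; the wrist camera has in their place "hand_eye" (4x4, takes a point from camera to tool coordinates, whose origin is the TCP and whose axes are the flange's). Camera axes: x right, y down, z forward; pixel columns grow to the right and rows downward; lengths in m; the calibration is good to about 2 mm. A picture is of the moment at which its call begins: read the wrist's pose just before it. get_calibration takes no time and is no camera call.
- arm.finish_job(): hands the job in; it is judged then, once.
The state is a dict: "time": time; "joint_pos": joint angles; "qd": joint speeds; "joint_efforts": joint torques, N m; "tool_pos": TCP position; "ee_rot": TCP orientation; "contact_force": force on the tool from outside, world axes, zero at the start; "wrist_torque": the same for the moment, N m; "opening": finger opening in m; "gripper_force": force on a finger pad.
Only numpy, scipy, OpenCV 4.12 (cv2) and the standard library are available. Lean on these libraries where they do the work, as an engineer would, in place of code of your own. Each camera call takes 0.05 s, during which the arm holds its last target. There are 200 camera calls.

### The job

Clamp the aluminium nest plate in the blue hold-down clamp: press the yellow release button on top of the red lever grip and, keeping it pressed, swing the lever down until you feel the sprung rubber foot press on the plate and its spring is squeezed about half way (never right down). Then let the button come all the way out so that the latch catches there, without the lever springing back up (the bare end of the grip can be held down meanwhile), and let go, leaving the plate firmly held and the other things on the bench alone.

Things in the scene. Friction and masses are not known exactly. Their poses are not given: they have to be found in the camera images.
- clamp_base: Blue base of the clamp, bolted to the bench, 240 x 168 x 12 mm, at a different place and yaw each time. Origin: underside of the base straight below the lever's pivot. Its x axis runs from the pivot along the lever (horizontally), z up. The base spans x -85 to +155 mm and y -55 to +113 mm; two cheeks and a notched steel quadrant stand at the pivot, up to 130 mm high.
- pivot (a point): The lever's hinge axis, 68 mm above the bench, on the lever's centre line; the hinge axis is the base's y axis.
- clamp_lever: Origin on the hinge axis (the pivot); x axis along the lever to the grip, z square to it out of the button's side. Starts 32 to 52 degrees above level, caught in a notch; up stop at 55, down stop 12 degrees below level. A spring lifts it (about 5 N at the button): it follows a finger that backs off the button and stays unlatched; let go by the grip it rises by up to one notch, then latches.
- release_button (a joint): Travel of the release button (m): 0 = fully out (latch in a notch), 0.008 = fully in. Spring 1 N at rest, 3 N fully in, less than the lever's own lifting spring. Half the foot spring's travel is about 13 N at the foot, felt as about 8 N more at the button than before the foot touched. One notch moves the foot by about 6 mm (7 N).
- grip (a point): Centre of the bare part of the red grip's top face, beyond the button, 205 mm from the pivot along the lever and 12 mm above its centre line. The grip is 28 mm wide and 24 mm thick and runs from 125 to 230 mm from the pivot. The pressed-in button stands 3.5 mm proud of the grip, so a finger can slide off it on to the bare part while still pressing.
- latch (a point): Middle of the notched rim of the steel quadrant (radius 79 mm, notches every 0.061 rad) beside the lever. A brass pawl on the lever sits in a notch and blocks the lever both ways until the button is in by about 5 mm; pushing the grip without the button does not move the lever.
- button_top (a point): Centre of the yellow button's top face (34 mm along the lever, 22 mm across), 165 mm from the pivot along the lever and 23.5 mm above the lever's centre line, square to the lever, when out. It is pressed square to the lever, toward its underside. Axes: x along the lever away from the pivot, z out of the button.
- foot_mount (a point): Point on the lever's centre line, 100 mm from the pivot, above the foot. A set screw here carries a black rubber foot, 23 mm wide, on a spring of 1.2 N/mm with 20 mm of travel. How far the screw is turned out differs each time (by 10 mm), so the lever angle at which the foot meets the plate is not known beforehand: about 2 to 12 degrees above level.
- nest_plate: Aluminium nest plate, 62 x 120 mm, body 12 mm thick (20 mm over its pins), lying loose between low fences on the clamp base; origin at the centre of its underside, which lies on the base's top, 12 mm above the bench, 100 mm along the base's x and 46 mm along its y from the base's origin. The foot comes down on its flat end.
- jar: White round jar, 62 mm across, 80 mm high, a bystander; origin at its underside.
- red_bin: Small red open bin, 83 x 79 x 56 mm, a bystander; origin at its underside.
Not all that is in view belongs to the job. Leave any pink look-alike of the nest_plate alone.

How it is judged:
On the way:
1. with the release button held in, the lever is swung down until its foot presses on the nest plate (value of joint release_button above 0.0045 m and contact force between clamp_lever and nest_plate above 2 N), for 0.1 s.
At the end, for the whole second after the job is handed in: The latch has caught (button out to within 2 mm), the lever is at rest, the foot presses on the plate with 4 to 21 N (its spring squeezed by roughly 3 to 16 of its 20 mm), and the plate still lies flat between its fences, within 6 mm of its place (contact force between clamp_lever and nest_plate between 4 and 21 N and value of joint release_button below 0.002 m and angular speed of clamp_lever below 0.05 rad/s and x of nest_plate in the frame of clamp_base between 0.094 and 0.106 m and y of nest_plate in the frame of clamp_base between 0.04 and 0.052 m and z of nest_plate in the frame of clamp_base below 0.016 m); the robot touches nothing.
It fails at once if the foot is squashed hard on to the plate (over 30 N) (contact force between clamp_lever and nest_plate above 30 N).
It fails at once if a loose bystander (jar or red bin) is moved by more than 25 mm (distance of any of jar, red_bin from where it was at the start of the episode above 0.025 m).
It also fails if it takes over 54 s, if anything falls off the work surface, if the arm or the gripper's body presses on something with over 40 N, if the wrist force passes 120 N, or if a joint passes its speed limit or range.

## Working session

There is one attempt and no reset: what is moved stays moved. The work goes in short steps, Python scripts to look and compute and a tool call to move; the robot and the scene stay as the last step left them, time stands still between calls to the robot, and variables do not carry over. Pictures are saved under pics/ and viewed, at most 10 in all, crops included, and the job is handed in when it is done.

Besides the shell and the picture viewer there is one more tool, called as a command line: name --argument value ..., lists and objects as JSON in quotes. send_rows: Moves the arm, as the interface text tells. Its arguments: {"type":"object","properties":{"series":{"type":"array","items":{"type":"object","properties":{"jaw":{"type":"number"},"offset":{"type":"array","items":{"type":"number"}},"twist":{"type":"array","items":{"type":"number"}}}}}},"required":["series"]}

```bash
ls; mkdir -p pics
python3 - <<'E'
from rig import arm
import cv2,numpy as np
s=arm.sense(); print({k:np.round(v,3).tolist() for k,v in s.items()})
for n in("scene","side"):
    im=arm.read_camera(n); cv2.imwrite(f"pics/{n}0.png",im)
for n in("scene","side","wrist"):
    print(n,arm.get_calibration(n))
E
```

```text
pics
{'time': 0.0, 'joint_pos': [-1.331, 0.131, 1.489, -0.0, 1.523, -0.085], 'qd': [0.001, 0.001, -0.0, -0.0, -0.001, 0.001], 'joint_efforts': [0.001, -56.941, -50.055, -0.0, 0.015, 0.0], 'tool_pos': [0.191, -0.568, 0.23], 'ee_rot': [-0.001, 0.987, 0.162, -0.0], 'contact_force': [-0.88, -0.609, 0.595], 'wrist_torque': [0.024, -0.047, 0.07], 'gripper_force': 0.0, 'opening': 0.085}
scene {'fx': 504.905016269854, 'fy': 504.905016269854, 'cx': 322.813044923372, 'cy': 209.51729107252828, 'k1': -0.12386579707004076, 'rvec': array([ 1.98080902, -0.79455816,  0.444341  ]), 'tvec': array([-0.51400469,  0.19995384,  1.20554591])}
side {'fx': 466.1121594980324, 'fy': 466.1121594980324, 'cx': 322.628929396357, 'cy': 205.74433693414676, 'k1': -0.09736303497642877, 'rvec': array([ 0.38799057, -2.75876683,  1.21819895]), 'tvec': array([0.37597457, 0.38366306, 1.01615505])}
wrist {'fx': 354.307447271297, 'fy': 354.307447271297, 'cx': 325.3561046569942, 'cy': 202.67611312549002, 'k1': -0.005187615069465303, 'hand_eye': array([[-8.78467988e-04, -9.65804498e-01, -2.59269936e-01,
         6.45698318e-02],
       [ 9.99999564e-01, -9.30248662e-04,  7.70268162e-05,
        -1.74657141e-04],
       [-3.15578357e-04, -2.59269755e-01,  9.65804895e-01,
        -1.41725818e-01],
       [ 0.00000000e+00,  0.00000000e+00,  0.00000000e+00,
         1.00000000e+00]])}
```

View pics/scene0.png

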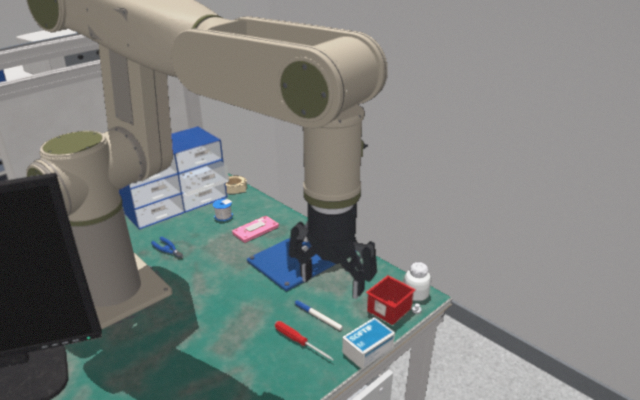

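View pics/side0.png

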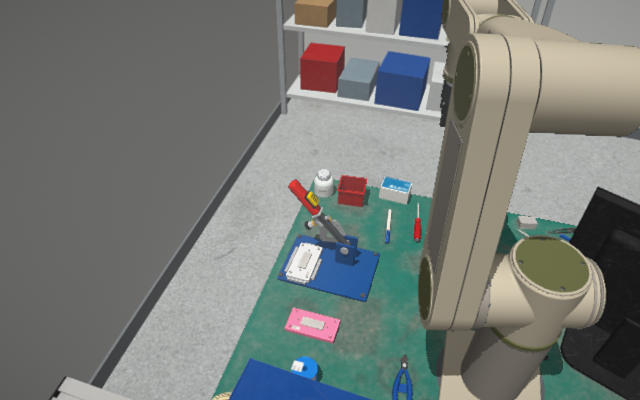

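The side view shows the clamp: blue base around (335,268), red grip at (303,195), yellow button at (314,200), and white-grey nest plate at (303,262). The pink look-alike at (313,324) is not ours. The jar is at (324,183) and the bin at (352,190). In the scene view the gripper hides the lever.

```bash
cat > h.py <<'E'
from rig import arm
import cv2,numpy as np
from scipy.spatial.transform import Rotation as R
def tool(s):
    q=s['ee_rot'];T=np.eye(4);T[:3,:3]=R.from_quat([q[1],q[2],q[3],q[0]]).as_matrix();T[:3,3]=s['tool_pos'];return T
def cam(n,s=None):
    c=arm.get_calibration(n);T=np.eye(4)
    if n=='wrist': return c,tool(s)@c['hand_eye']
    T[:3,:3]=cv2.Rodrigues(c['rvec'])[0];T[:3,3]=c['tvec'];return c,np.linalg.inv(T)
def ray(c,T,uv):
    K=np.array([[c['fx'],0,c['cx']],[0,c['fy'],c['cy']],[0,0,1]])
    p=cv2.undistortPoints(np.array(uv,float).reshape(-1,1,2),K,np.array([c['k1'],0,0,0,0.]))[:,0]
    d=np.c_[p,np.ones(len(p))]@T[:3,:3].T
    return T[:3,3],d/np.linalg.norm(d,axis=1)[:,None]
def onz(c,T,uv,z):
    o,d=ray(c,T,uv);return o+d*((z-o[2])/d[:,2])[:,None]
def proj(c,T,P):
    Ti=np.linalg.inv(T);K=np.array([[c['fx'],0,c['cx']],[0,c['fy'],c['cy']],[0,0,1]])
    return cv2.projectPoints(np.array(P,float).reshape(-1,1,3),cv2.Rodrigues(Ti[:3,:3])[0],Ti[:3,3],K,np.array([c['k1'],0,0,0,0.]))[0][:,0]
def mask(im,lo,hi):
    return cv2.inRange(cv2.cvtColor(im,cv2.COLOR_BGR2HSV),np.array(lo),np.array(hi))
def blobs(m,a=15):
    n,l,st,ce=cv2.connectedComponentsWithStats(m)
    return sorted([(int(st[i,4]),ce[i].round(1).tolist(),st[i,:4].tolist()) for i in range(1,n) if st[i,4]>a],reverse=True)
E
python3 - <<'E'
from h import *
im=cv2.imread('pics/side0.png');c,T=cam('side')
m=mask(im,(105,120,50),(125,255,200));m[:230]=0;m[302:]=0
print(blobs(m)[:4])
ct=max(cv2.findContours(m,0,2)[0],key=cv2.contourArea)
q=cv2.approxPolyDP(cv2.convexHull(ct),4,True)[:,0];print(q.tolist(),onz(c,T,q,.012).round(3).tolist())
print('yel',blobs(mask(im,(20,120,120),(35,255,255)))[:4]);print('red',blobs(mask(im,(0,150,100),(8,255,255)))[:5])
s=arm.sense();w=arm.read_camera('wrist');cv2.imwrite('pics/wrist0.png',w)
cr=cv2.resize(im[150:310,240:400],(640,640))[:600]
cv2.imwrite('pics/crop0.png',np.hstack([cr[:, :480]]))
E
```

```text
[(3127, [340.3, 268.6], [278, 235, 102, 67]), (39, [387.3, 236.1], [385, 231, 5, 12]), (35, [564.9, 237.3], [560, 234, 11, 7])]
[[379, 254], [365, 301], [278, 278], [302, 235], [356, 237]] [[0.311, -0.284, 0.012], [0.315, -0.12, 0.012], [0.547, -0.128, 0.012], [0.534, -0.294, 0.012], [0.385, -0.329, 0.012]]
yel [(97, [312.2, 198.4], [307, 192, 12, 14])]
red [(1520, [319.8, 67.0], [301, 43, 43, 49]), (554, [352.4, 190.6], [337, 176, 30, 30]), (312, [302.0, 195.5], [289, 180, 31, 35]), (122, [417.0, 228.8], [414, 218, 7, 21])]
```

View pics/crop0.png

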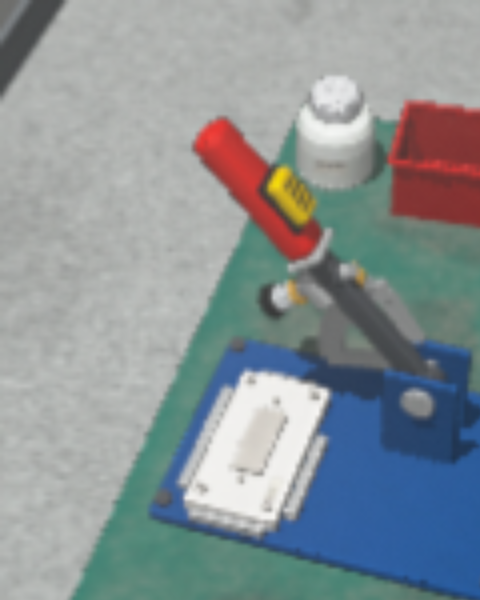

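View pics/wrist0.png

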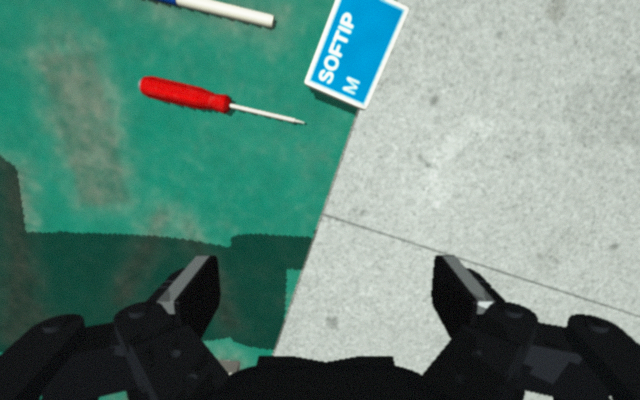

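The crop shows the lever pointing toward +x with the base nearly axis-aligned. The plate is white with a grey pocket and lies between fences on the +y side. The yellow button is near side pixel (312,198). The wrist view shows only the bench edge, a screwdriver and a box. Next I estimate the lever plane and angle.

Run:
```python
from h import *
c,T=cam('side');print('cam',T[:3,3].round(2), cam('scene')[1][:3,3].round(2))
yaw=np.radians(-2.3);ex=np.array([np.cos(yaw),np.sin(yaw),0]);ey=np.array([-ex[1],ex[0],0]);p0=np.array([.391,-.234,.068])
o,d=ray(c,T,[[312.2,198.4],[291,184],[345,250]])
X=o+d*(((p0-o)@ey)/(d@ey))[:,None]
for x in X:
    v=x-p0;print(x.round(3),'along',(v@ex).round(3),'up',v[2].round(3),np.degrees(np.arctan2(v[2],v@ex)).round(1),np.hypot(v@ex,v[2]).round(3))
print('bin,jar',onz(c,T,[[352,203],[324,196]],0).round(3))
print('nest',onz(c,T,[[303,262]],.024).round(3), 'expected',p0+.1*ex+.046*ey)
s=arm.sense();A=tool(s)
th=np.radians(42);z=np.array([0,0,1.])
xt=np.cos(th)*ex+np.sin(th)*z;zt=np.sin(th)*ex-np.cos(th)*z;yt=np.cross(zt,xt)
B=p0+.165*xt-.0235*zt;print('btn42',B)
G=np.eye(4);G[:3,:3]=np.c_[xt,yt,zt];G[:3,3]=B-.13*zt
D=np.linalg.inv(A)@G;print('goal',G[:3,3],'off',D[:3,3].round(3),'twist',np.degrees(R.from_matrix(D[:3,:3]).as_rotvec()).round(1))
```

```text
cam [0.24 0.58 0.96] [-0.27 -1.04  0.78]
[ 0.486 -0.238  0.21 ] along 0.096 up 0.142 56.1 0.171
[ 0.541 -0.24   0.241] along 0.15 up 0.173 49.1 0.229
[ 0.396 -0.234  0.055] along 0.005 up -0.013 -68.6 0.014
bin,jar [[ 0.431 -0.479  0.   ]
 [ 0.523 -0.486 -0.   ]]
nest [[ 0.498 -0.189  0.024]] expected [ 0.4927655  -0.19205024  0.068     ]
btn42 [ 0.49780821 -0.23828986  0.19587045]
goal [ 0.41089131 -0.23479892  0.29247928] off [ 0.314 -0.246 -0.062] twist [-7.7 41.5 19.9]
```

send_rows --series '[{"jaw": -1, "offset": [0.03, -0.02, -0.03], "twist": [-1, 5, 2.5]}, {"jaw": -1, "offset": [0.06, -0.04, -0.06], "twist": [-2, 11, 5]}, {"jaw": -1, "offset": [0.09, -0.065, -0.07], "twist": [-3, 17, 7.5]}, {"jaw": -1, "offset": [0.12, -0.09, -0.07], "twist": [-4, 23, 10]}, {"jaw": -1, "offset": [0.15, -0.115, -0.07], "twist": [-5, 28, 12.5]}, {"jaw": -1, "offset": [0.18, -0.14, -0.07], "twist": [-6, 33, 15]}, {"jaw": -1, "offset": [0.21, -0.165, -0.07], "twist": [-7, 38, 17.5]}, {"jaw": -1, "offset": [0.24, -0.19, -0.065], "twist": [-8, 44, 20]}]'

```text
time: 0.82
tool_pos: [0.3594, -0.3114, 0.2979]
ee_rot: [0.008, 0.924, -0.021, 0.381]
contact_force: [0.0, 2.2, 2.0]
opening: -0.0001
gripper_force: 0.0
```

```bash
cat > g.py <<'E'
from h import *
import sys
def frame(p0,yaw,th):
    yaw,th=np.radians(yaw),np.radians(th);ex=np.array([np.cos(yaw),np.sin(yaw),0]);z=np.array([0,0,1.])
    xt=np.cos(th)*ex+np.sin(th)*z;zt=np.sin(th)*ex-np.cos(th)*z
    return np.c_[xt,np.cross(zt,xt),zt]
def goal(p0,yaw,th,r,h):
    "tool square to the lever at th, tip at r along the lever, h above its centre line"
    F=frame(p0,yaw,th);G=np.eye(4);G[:3,:3]=F;G[:3,3]=p0+r*F[:,0]-h*F[:,2];return G
def delta(G,A=None):
    A=tool(arm.sense()) if A is None else A
    D=np.linalg.inv(A)@G;return D[:3,3].round(4),np.degrees(R.from_matrix(D[:3,:3]).as_rotvec()).round(1)
E
python3 - <<'E'
from g import *
s=arm.sense();print(s['time'],s['tool_pos'],s['contact_force'])
print(delta(goal(np.array([.391,-.234,.068]),-2.3,47,.165,.15)))
E
```

```text
0.8167 [ 0.35935019 -0.3113569   0.29787041] [0.01939123 2.19913982 1.96142548]
(array([ 0.0171, -0.0787,  0.0268]), array([ 0.1,  2.2, -0.2]))
```

send_rows --series '[{"jaw": -1, "offset": [0.007, -0.03, 0.0], "twist": [0, 1, 0]}, {"jaw": -1, "offset": [0.014, -0.06, 0.01], "twist": [0, 2, 0]}, {"jaw": -1, "offset": [0.017, -0.079, 0.02], "twist": [0, 2.2, 0]}, {"jaw": -1, "offset": [0.017, -0.079, 0.02], "twist": [0, 2.2, 0]}, {"jaw": -1, "offset": [0.017, -0.079, 0.02], "twist": [0, 2.2, 0]}, {"jaw": -1, "offset": [0.017, -0.079, 0.02], "twist": [0, 2.2, 0]}, {"jaw": -1, "offset": [0.017, -0.079, 0.02], "twist": [0, 2.2, 0]}, {"jaw": -1, "offset": [0.017, -0.079, 0.02], "twist": [0, 2.2, 0]}]'

```text
time: 1.48
tool_pos: [0.3944, -0.2479, 0.2949]
ee_rot: [0.002, 0.919, -0.018, 0.394]
contact_force: [0.8, 0.6, 0.4]
opening: -0.0002
gripper_force: 0.0
```

Run:
```python
from g import *
s=arm.sense();w=arm.read_camera('wrist');a=arm.read_camera('side');b=arm.read_camera('scene')
np.save('w1.npy',tool(s));print(s['time'],s['tool_pos'],s['contact_force'])
for n,i in(('wrist',w),('side',a),('scene',b)):
    cv2.imwrite(f'pics/{n}1.png',i)
    print(n,'yel',blobs(mask(i,(20,120,100),(35,255,255)))[:4],'red',blobs(mask(i,(0,150,80),(8,255,255)))[:4])
cv2.imwrite('pics/m1.png',np.vstack([w,np.hstack([cv2.resize(b[160:320,220:380],(320,200)),cv2.resize(a[150:310,240:400],(320,200))])]))
```

```text
1.4833 [ 0.39443773 -0.24789947  0.29487864] [0.82725854 0.59647752 0.42503208]
wrist yel [(1152, [315.3, 194.4], [301, 173, 29, 44])] red [(5214, [554.4, 304.4], [499, 261, 116, 85]), (2089, [315.0, 139.1], [297, 108, 37, 62]), (507, [316.9, 225.4], [301, 217, 32, 18])]
side yel [(104, [312.3, 198.6], [307, 192, 12, 15])] red [(968, [318.1, 75.4], [301, 60, 36, 32]), (572, [352.0, 190.8], [337, 176, 30, 30]), (548, [322.9, 52.2], [301, 43, 43, 19]), (313, [302.0, 195.5], [289, 180, 31, 35])]
scene yel [(113, [325.1, 184.2], [319, 177, 13, 15])] red [(821, [390.9, 297.7], [367, 276, 47, 48]), (318, [332.5, 180.4], [318, 163, 26, 39]), (217, [290.0, 332.0], [275, 322, 32, 23])]
```

View pics/m1.png

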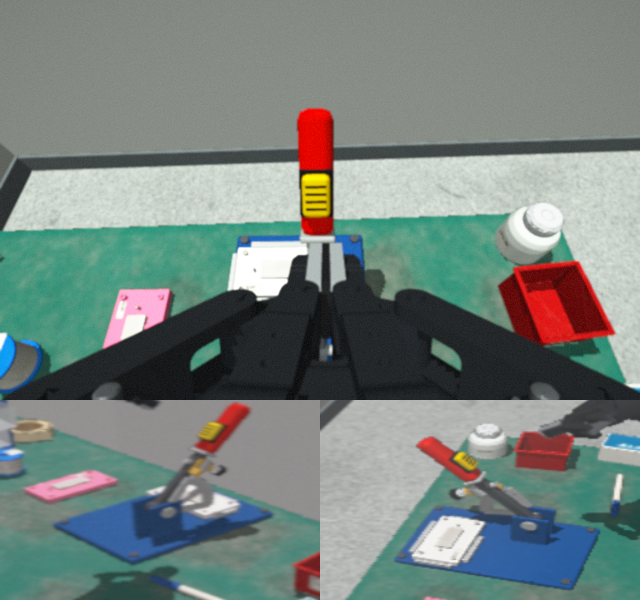

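The wrist view shows the lever square on: yellow button at (315,195), bare grip up to (316,110), and plate at (270,265). The pink look-alike is at left. The lever is clear in the scene view at (325,184) and in the side view at (312,198). I triangulate the button, the grip end and the base corners.

```bash
cat > tri.py <<'E'
from g import *
def tri(obs,Tw=None):
    A=np.zeros((3,3));b=np.zeros(3);L=[]
    for n,uv in obs:
        c,T=cam(n) if n!='wrist' else (arm.get_calibration('wrist'),Tw@arm.get_calibration('wrist')['hand_eye'])
        o,d=ray(c,T,[uv]);P=np.eye(3)-np.outer(d[0],d[0]);A+=P;b+=P@o;L.append((P,o))
    x=np.linalg.solve(A,b);return x,[float(np.linalg.norm(P@(x-o)).round(4)) for P,o in L]
E
python3 - <<'E'
from tri import *
Tw=np.load('w1.npy')
print('btn',tri([('wrist',(315.3,194.4)),('side',(312.3,198.6)),('scene',(325.1,184.2))],Tw))
def far(n,ref,lo=(0,150,80),hi=(8,255,255)):
    m=mask(cv2.imread(f'pics/{n}1.png'),lo,hi);k,l,st,ce=cv2.connectedComponentsWithStats(m)
    i=min(range(1,k),key=lambda i:np.hypot(*(ce[i]-ref)) if st[i,4]>200 else 1e9)
    return np.argwhere(l==i)[:,::-1]
r={n:far(n,ref) for n,ref in(('wrist',(315,139)),('side',(302,195)),('scene',(332,180)))}
rm={}
for n in r:
    mn,(w,h),a=cv2.minAreaRect(r[n].astype(np.float32));print(n,mn,w,h,a)
b=cv2.imread('pics/scene1.png');m=mask(b,(105,120,50),(125,255,200));m[:225]=0;m[300:]=0;m[:,:230]=0;m[:,345:]=0
ct=max(cv2.findContours(m,0,2)[0],key=cv2.contourArea);q=cv2.approxPolyDP(cv2.convexHull(ct),3,True)[:,0]
c,T=cam('scene');print(q.tolist(),onz(c,T,q,.012).round(3).tolist())
# wrist: lever axis points: red far end, button, cast onto nothing; report line x cols
print('wrist grip cols',[(int(v),r['wrist'][r['wrist'][:,1]==v][:,0].mean()) for v in(112,125,140,155,168)])
E
```

```text
btn (array([ 0.48744368, -0.24252964,  0.2053495 ]), [0.001, 0.0003, 0.001])
wrist (314.931884765625, 138.61622619628906) 61.60342788696289 35.242759704589844 88.36341857910156
side (304.1235656738281, 196.89413452148438) 39.91520690917969 10.521126747131348 49.398704528808594
scene (331.24859619140625, 181.6121826171875) 10.34813117980957 40.24591827392578 27.299570083618164
[[344, 243], [344, 258], [286, 290], [247, 259], [291, 237]] [[0.544, -0.256, 0.012], [0.495, -0.304, 0.012], [0.305, -0.299, 0.012], [0.312, -0.134, 0.012], [0.461, -0.134, 0.012]]
wrist grip cols [(112, np.float64(314.5)), (125, np.float64(314.5)), (140, np.float64(315.0)), (155, np.float64(315.0)), (168, np.float64(315.5))]
```

Run:
```python
from tri import *
from scipy.optimize import brentq
Tw=np.load('w1.npy');c=arm.get_calibration('wrist');o,d=ray(c,Tw@c['hand_eye'],[(314.3,110),(315.3,194.4)])
n=np.cross(*d);t=np.radians(47.4)
f=lambda p:n@[np.cos(t)*np.cos(p),np.cos(t)*np.sin(p),np.sin(t)]
print('yaw',np.degrees(brentq(f,-.5,.5)))
p0=np.array([.393,-.239,.068])
for y,hh in((-2.3,.033),):
    print(delta(goal(p0,y,47.4,.165,hh)),goal(p0,y,47.4,.165,.0235)[:3,3])
```

```text
yaw -2.254847068806322
(array([-0.0009, -0.0072,  0.119 ]), array([-0.7,  1. , -0.2])) [ 0.48731022 -0.24278789  0.2053626 ]
```

send_rows --series '[{"jaw": -1, "offset": [-0.001, -0.007, 0.02], "twist": [-0.7, 1, -0.2]}, {"jaw": -1, "offset": [-0.001, -0.007, 0.045], "twist": [-0.7, 1, -0.2]}, {"jaw": -1, "offset": [-0.001, -0.007, 0.07], "twist": [-0.7, 1, -0.2]}, {"jaw": -1, "offset": [-0.001, -0.007, 0.095], "twist": [-0.7, 1, -0.2]}, {"jaw": -1, "offset": [-0.001, -0.007, 0.112], "twist": [-0.7, 1, -0.2]}, {"jaw": -1, "offset": [-0.001, -0.007, 0.119], "twist": [-0.7, 1, -0.2]}, {"jaw": -1, "offset": [-0.001, -0.007, 0.119], "twist": [-0.7, 1, -0.2]}, {"jaw": -1, "offset": [-0.001, -0.007, 0.119], "twist": [-0.7, 1, -0.2]}]'

```text
time: 2.3
tool_pos: [0.4803, -0.2418, 0.2115]
ee_rot: [0.007, 0.916, -0.018, 0.402]
contact_force: [-0.5, -0.5, -0.4]
opening: 0.0001
gripper_force: 0.0
```

Run:
```python
from g import *
s=arm.sense();w=arm.read_camera('wrist');cv2.imwrite('pics/w2.png',w);np.save('w2.npy',tool(s))
p0=np.array([.393,-.239,.068])
print(s['time'],s['contact_force'],delta(goal(p0,-2.3,47.4,.165,.0235)))
print('yel',blobs(mask(w,(20,120,100),(35,255,255)))[:3])
c=arm.get_calibration('wrist');T=tool(s)@c['hand_eye'];print('pred tip',proj(c,T,[s['tool_pos']]),'btn',proj(c,T,[goal(p0,-2.3,47.4,.165,.0235)[:3,3]]))
```

```text
2.3 [-0.47626373 -0.49993162 -0.41681843] (array([-0.0003,  0.0002,  0.0098]), array([-0., -0.,  0.]))
yel [(1338, [326.7, 232.7], [302, 218, 50, 37])]
pred tip [[324.8534994  260.11862067]] btn [[326.40277407 251.28037961]]
```

View pics/w2.png

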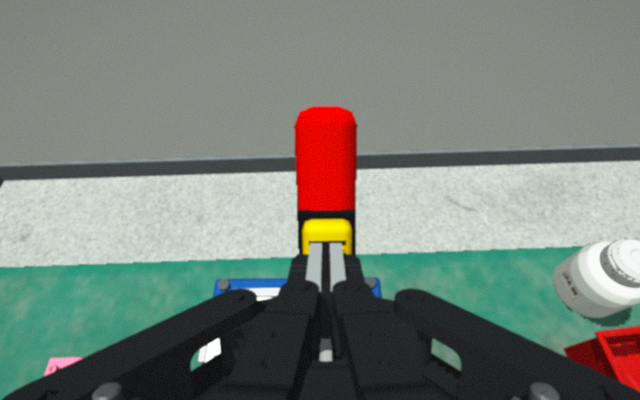

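The closed fingertips at (326,245) are centred over the yellow button, and the bare grip is beyond them. Next I press square to the lever.

send_rows --series '[{"jaw": -1, "offset": [0, 0, 0.005], "twist": [0, 0, 0]}, {"jaw": -1, "offset": [0, 0, 0.009], "twist": [0, 0, 0]}, {"jaw": -1, "offset": [0, 0, 0.012], "twist": [0, 0, 0]}, {"jaw": -1, "offset": [0, 0, 0.015], "twist": [0, 0, 0]}, {"jaw": -1, "offset": [0, 0, 0.0175], "twist": [0, 0, 0]}, {"jaw": -1, "offset": [0, 0, 0.0195], "twist": [0, 0, 0]}, {"jaw": -1, "offset": [0, 0, 0.0205], "twist": [0, 0, 0]}, {"jaw": -1, "offset": [0, 0, 0.0205], "twist": [0, 0, 0]}]'

```text
time: 3.02
tool_pos: [0.4964, -0.2436, 0.1995]
ee_rot: [0.009, 0.915, -0.018, 0.403]
contact_force: [-1.0, -0.1, 6.6]
opening: -0.0001
gripper_force: 2.6
```

```bash
cat > st.py <<'E'
from g import *
def st(ths,r=.165,h=.0155):
    s=arm.sense();A=tool(s);p0=np.array([.393,-.239,.068]);v=A[:3,3]-p0;ex=frame(p0,-2.3,0)[:,0]
    th=np.degrees(np.arcsin(A[0:3,2]@ex));print('t',round(s['time'],2),'F',s['contact_force'].round(2),'along tool z',round(float(s['contact_force']@A[:3,2]),2),'x',round(float(s['contact_force']@A[:3,0]),2),'tool th',th.round(1),'r',(v@A[:3,0]).round(4),'h',(-v@A[:3,2]).round(4))
    for t in ths: print(t,*delta(goal(p0,-2.3,t,r,h),A))
E
python3 - <<'E'
from st import *
st(np.arange(45,10,-4.5))
E
```

```text
t 3.02 F [-1.01 -0.13  6.65] along tool z -5.23 x 4.22 tool th 47.6 r 0.1669 h 0.0123
45.0 [-0.0014 -0.0004  0.0042] [ 0.1 -2.6  0.1]
40.5 [-0.0012 -0.0004  0.0172] [ 0.1 -7.1  0.1]
36.0 [-0.0021 -0.0004  0.0302] [  0.1 -11.6   0.1]
31.5 [-0.004  -0.0005  0.0431] [  0.1 -16.1   0.1]
27.0 [-0.007  -0.0005  0.0558] [  0.1 -20.6   0.1]
22.5 [-0.0109 -0.0005  0.0682] [  0.1 -25.1   0.1]
18.0 [-0.0157 -0.0005  0.0803] [  0.1 -29.6   0. ]
13.5 [-0.0215 -0.0005  0.0919] [  0.1 -34.1   0. ]
```

send_rows --series '[{"jaw": -1, "offset": [-0.001, 0, 0.004], "twist": [0, -2.6, 0]}, {"jaw": -1, "offset": [-0.001, 0, 0.0125], "twist": [0, -5.5, 0]}, {"jaw": -1, "offset": [-0.0015, 0, 0.022], "twist": [0, -8.8, 0]}, {"jaw": -1, "offset": [-0.0025, 0, 0.0325], "twist": [0, -12.4, 0]}, {"jaw": -1, "offset": [-0.004, 0, 0.043], "twist": [0, -16.1, 0]}, {"jaw": -1, "offset": [-0.007, 0, 0.056], "twist": [0, -20.6, 0]}, {"jaw": -1, "offset": [-0.011, 0, 0.068], "twist": [0, -25.1, 0]}, {"jaw": -1, "offset": [-0.011, 0, 0.068], "twist": [0, -25.1, 0]}]'

```text
time: 3.68
tool_pos: [0.5402, -0.2445, 0.1429]
ee_rot: [0.004, 0.981, -0.019, 0.191]
contact_force: [-1.6, -2.5, 3.0]
opening: -0.0003
gripper_force: 2.2
```

Run:
```python
from st import *
st([20,17,14,12,10,8,6])
```

```text
t 3.68 F [-1.56 -2.48  3.01] along tool z -3.34 x -0.23 tool th 22.1 r 0.1646 h 0.014
20 [0.0008 0.0004 0.0045] [-0.  -2.1  0.1]
17 [0.0011 0.0004 0.0132] [-0.  -5.1  0.1]
14 [0.0009 0.0004 0.0219] [-0.  -8.1  0.1]
12 [0.0005 0.0004 0.0276] [ -0.  -10.1   0.1]
10 [-0.      0.0004  0.0334] [ -0.  -12.1   0.1]
8 [-0.0008  0.0004  0.0391] [ -0.  -14.1   0.1]
6 [-0.0018  0.0004  0.0448] [ -0.  -16.1   0.1]
```

send_rows --series '[{"jaw": -1, "offset": [0.001, 0, 0.0045], "twist": [0, -2.1, 0]}, {"jaw": -1, "offset": [0.001, 0, 0.009], "twist": [0, -3.6, 0]}, {"jaw": -1, "offset": [0.001, 0, 0.013], "twist": [0, -5.1, 0]}, {"jaw": -1, "offset": [0.001, 0, 0.0175], "twist": [0, -6.6, 0]}, {"jaw": -1, "offset": [0.001, 0, 0.022], "twist": [0, -8.1, 0]}, {"jaw": -1, "offset": [0.001, 0, 0.022], "twist": [0, -8.1, 0]}, {"jaw": -1, "offset": [0.001, 0, 0.022], "twist": [0, -8.1, 0]}, {"jaw": -1, "offset": [0.001, 0, 0.022], "twist": [0, -8.1, 0]}]'

```text
time: 4.35
tool_pos: [0.5481, -0.2448, 0.1243]
ee_rot: [0.002, 0.992, -0.02, 0.125]
contact_force: [0.4, 2.0, 5.6]
opening: -0.0002
gripper_force: 2.5
```

Run:
```python
from st import *
st([12,10,8,6,4])
```

```text
t 4.35 F [0.41 2.04 5.62] along tool z -5.37 x 1.71 tool th 14.4 r 0.1644 h 0.016
12 [0.0011 0.0005 0.0074] [-0.  -2.4  0. ]
10 [0.0013 0.0005 0.0131] [-0.  -4.4  0. ]
8 [0.0013 0.0005 0.0189] [-0.  -6.4  0. ]
6 [0.0011 0.0005 0.0247] [-0.  -8.4  0. ]
4 [0.0007 0.0005 0.0305] [ -0.  -10.4   0. ]
```

```bash
cat >> st.py <<'E'
def avg(n=8):
    f=[];z=tool(arm.sense())[:3,2]
    for i in range(n): arm.read_camera('wrist');f.append(-arm.sense()['contact_force']@z)
    print('push',np.mean(f).round(2),'+-',(np.std(f)/n**.5).round(2))
E
python3 - <<'E'
from st import *
avg();st([14,12,10,8,6,4])
E
```

```text
push 5.03 +- 0.14
t 4.75 F [0.45 1.37 4.82] along tool z -4.57 x 1.58 tool th 14.4 r 0.1643 h 0.0162
14 [0.0008 0.0005 0.0018] [-0.  -0.4  0. ]
12 [0.0012 0.0005 0.0076] [-0.  -2.4  0. ]
10 [0.0014 0.0005 0.0134] [-0.  -4.4  0. ]
8 [0.0014 0.0005 0.0192] [-0.  -6.4  0. ]
6 [0.0011 0.0005 0.025 ] [-0.  -8.4  0. ]
4 [0.0007 0.0005 0.0307] [ -0.  -10.4   0. ]
```

send_rows --series '[{"jaw": -1, "offset": [0.0005, 0, 0.003], "twist": [0, -1, 0]}, {"jaw": -1, "offset": [0.001, 0, 0.006], "twist": [0, -2, 0]}, {"jaw": -1, "offset": [0.001, 0, 0.009], "twist": [0, -3, 0]}, {"jaw": -1, "offset": [0.001, 0, 0.0105], "twist": [0, -3.7, 0]}, {"jaw": -1, "offset": [0.001, 0, 0.012], "twist": [0, -4.4, 0]}, {"jaw": -1, "offset": [0.001, 0, 0.012], "twist": [0, -4.4, 0]}, {"jaw": -1, "offset": [0.001, 0, 0.012], "twist": [0, -4.4, 0]}, {"jaw": -1, "offset": [0.001, 0, 0.012], "twist": [0, -4.4, 0]}]'

```text
time: 5.42
tool_pos: [0.5518, -0.2449, 0.1129]
ee_rot: [0.002, 0.996, -0.02, 0.087]
contact_force: [0.8, 2.0, 5.2]
opening: 0.0001
gripper_force: 2.5
```

Run:
```python
from st import *
avg();st([10,8,6,4])
```

```text
push 5.32 +- 0.09
t 5.82 F [0.29 1.42 5.45] along tool z -5.32 x 1.17 tool th 10.0 r 0.1643 h 0.0168
10 [0.0007 0.0005 0.0012] [-0.  0.  0.]
8 [0.0011 0.0005 0.007 ] [-0. -2.  0.]
6 [0.0013 0.0005 0.0128] [-0. -4.  0.]
4 [0.0014 0.0005 0.0186] [-0. -6.  0.]
```

No foot contact yet (5.3 N against 5.0 N). Stepping down another 3°.

send_rows --series '[{"jaw": -1, "offset": [0.0005, 0, 0.002], "twist": [0, -0.7, 0]}, {"jaw": -1, "offset": [0.0005, 0, 0.004], "twist": [0, -1.4, 0]}, {"jaw": -1, "offset": [0.001, 0, 0.006], "twist": [0, -2.1, 0]}, {"jaw": -1, "offset": [0.001, 0, 0.0075], "twist": [0, -2.6, 0]}, {"jaw": -1, "offset": [0.001, 0, 0.009], "twist": [0, -3, 0]}, {"jaw": -1, "offset": [0.001, 0, 0.009], "twist": [0, -3, 0]}, {"jaw": -1, "offset": [0.001, 0, 0.009], "twist": [0, -3, 0]}, {"jaw": -1, "offset": [0.001, 0, 0.009], "twist": [0, -3, 0]}]'

```text
time: 6.48
tool_pos: [0.5541, -0.245, 0.1044]
ee_rot: [0.001, 0.998, -0.02, 0.06]
contact_force: [-1.5, 2.0, 7.2]
opening: 0.0004
gripper_force: 3.8
```

Run:
```python
from st import *
avg();st([4,2,0,-2])
```

```text
push 7.24 +- 0.09
t 6.88 F [-1.67  2.72  6.95] along tool z -7.12 x -0.93 tool th 6.9 r 0.1644 h 0.0167
4 [0.0012 0.0005 0.0097] [-0.  -2.9  0. ]
2 [0.0013 0.0005 0.0154] [-0.  -4.9  0. ]
0 [0.0013 0.0005 0.0212] [-0.  -6.9  0. ]
-2 [0.001  0.0005 0.027 ] [-0.  -8.9  0. ]
```

The foot has touched: about 1.9 N more at the button, so roughly 3 N at the foot. Continuing by about 4°.

send_rows --series '[{"jaw": -1, "offset": [0.0005, 0, 0.002], "twist": [0, -0.7, 0]}, {"jaw": -1, "offset": [0.0005, 0, 0.004], "twist": [0, -1.4, 0]}, {"jaw": -1, "offset": [0.001, 0, 0.006], "twist": [0, -2.1, 0]}, {"jaw": -1, "offset": [0.001, 0, 0.008], "twist": [0, -2.8, 0]}, {"jaw": -1, "offset": [0.001, 0, 0.01], "twist": [0, -3.4, 0]}, {"jaw": -1, "offset": [0.001, 0, 0.0115], "twist": [0, -4, 0]}, {"jaw": -1, "offset": [0.001, 0, 0.0115], "twist": [0, -4, 0]}, {"jaw": -1, "offset": [0.001, 0, 0.0115], "twist": [0, -4, 0]}]'

```text
time: 7.55
tool_pos: [0.5563, -0.2451, 0.0936]
ee_rot: [0.0, 0.999, -0.02, 0.025]
contact_force: [-5.6, 3.5, 12.0]
opening: -0.0003
gripper_force: 6.8
```

Run:
```python
from st import *
avg();st([4,2,0,-2])
```

```text
push 13.49 +- 0.13
t 7.95 F [-5.82  2.89 12.81] along tool z -13.09 x -5.27 tool th 2.9 r 0.1645 h 0.0174
4 [ 0.0002  0.0004 -0.0012] [-0.   1.1  0. ]
2 [0.0008 0.0004 0.0046] [-0.  -0.9  0. ]
0 [0.0011 0.0004 0.0103] [-0.  -2.9  0. ]
-2 [0.0013 0.0004 0.0161] [-0.  -4.9  0. ]
```

send_rows --series '[{"jaw": -1, "offset": [0, 0, 0.0015], "twist": [0, -0.5, 0]}, {"jaw": -1, "offset": [0, 0, 0.003], "twist": [0, -1, 0]}, {"jaw": -1, "offset": [0.004, 0, 0.003], "twist": [0, -1, 0]}, {"jaw": -1, "offset": [0.008, 0, 0.003], "twist": [0, -1, 0]}, {"jaw": -1, "offset": [0.012, 0, 0.003], "twist": [0, -1, 0]}, {"jaw": -1, "offset": [0.016, 0, 0.003], "twist": [0, -1, 0]}, {"jaw": -1, "offset": [0.02, 0, 0.003], "twist": [0, -1, 0]}, {"jaw": -1, "offset": [0.02, 0, 0.003], "twist": [0, -1, 0]}]'

```text
time: 8.62
tool_pos: [0.5759, -0.2465, 0.0915]
ee_rot: [0.0, 1.0, -0.02, 0.016]
contact_force: [-7.0, 0.6, 14.1]
opening: 0.0002
gripper_force: 6.7
```

Run:
```python
from st import *
avg(6);st([2])
```

```text
push 13.28 +- 0.13
t 8.92 F [-7.48  0.83 12.6 ] along tool z -12.84 x -7.09 tool th 1.9 r 0.1837 h 0.0177
2 [-0.0187 -0.0002  0.0018] [0.  0.1 0. ]
```

send_rows --series '[{"jaw": -1, "offset": [0.003, 0, 0.001], "twist": [0, 0, 0]}, {"jaw": -1, "offset": [0.006, 0, 0.0025], "twist": [0, 0, 0]}, {"jaw": -1, "offset": [0.0095, 0, 0.0035], "twist": [0, 0, 0]}, {"jaw": -1, "offset": [0.013, 0, 0.004], "twist": [0, 0, 0]}, {"jaw": -1, "offset": [0.017, 0, 0.004], "twist": [0, 0, 0]}, {"jaw": -1, "offset": [0.021, 0, 0.004], "twist": [0, 0, 0]}, {"jaw": -1, "offset": [0.023, 0, 0.004], "twist": [0, 0, 0]}, {"jaw": -1, "offset": [0.023, 0, 0.004], "twist": [0, 0, 0]}]'

```text
time: 9.58
tool_pos: [0.5988, -0.2474, 0.088]
ee_rot: [0.0, 1.0, -0.02, 0.016]
contact_force: [-7.9, -0.1, 11.3]
opening: 0.0003
gripper_force: 5.9
```

Run:
```python
from st import *
avg(6);st([2]);w=arm.read_camera('wrist');cv2.imwrite('pics/w3.png',w)
```

```text
push 11.53 +- 0.24
t 9.88 F [-7.52  0.34 11.77] along tool z -12.0 x -7.14 tool th 1.8 r 0.2065 h 0.0135
2 [-0.0415 -0.0001 -0.0025] [0.  0.2 0. ]
```

View pics/w3.png

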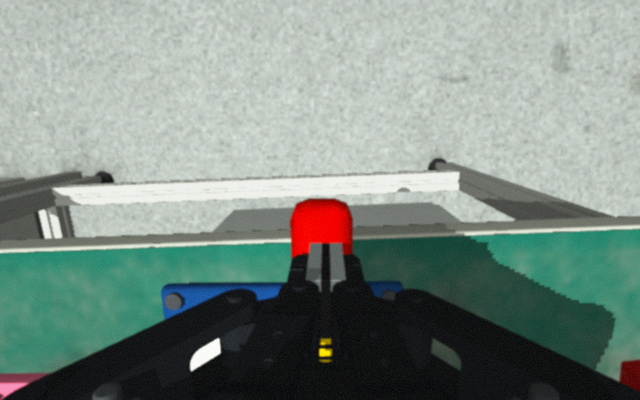

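The finger is on the bare grip at (322,240) and well clear of the button, whose yellow shows at (325,348). The lever is still held at about 15 N on the foot. I back off slowly so the pawl can catch.

send_rows --series '[{"jaw": -1, "offset": [0, 0, -0.001], "twist": [0, 0, 0]}, {"jaw": -1, "offset": [0, 0, -0.002], "twist": [0, 0, 0]}, {"jaw": -1, "offset": [0, 0, -0.003], "twist": [0, 0, 0]}, {"jaw": -1, "offset": [0, 0, -0.004], "twist": [0, 0, 0]}, {"jaw": -1, "offset": [0, 0, -0.005], "twist": [0, 0, 0]}, {"jaw": -1, "offset": [0, 0, -0.006], "twist": [0, 0, 0]}, {"jaw": -1, "offset": [0, 0, -0.007], "twist": [0, 0, 0]}, {"jaw": -1, "offset": [0, 0, -0.007], "twist": [0, 0, 0]}]'

```text
time: 10.6
tool_pos: [0.5982, -0.2474, 0.0945]
ee_rot: [0.0, 1.0, -0.02, 0.016]
contact_force: [-6.1, -0.6, 8.1]
opening: -0.0
gripper_force: 4.0
```

Run:
```python
from st import *
avg(6);st([2])
```

```text
push 8.28 +- 0.13
t 10.9 F [-5.85 -0.71  8.73] along tool z -8.91 x -5.54 tool th 1.8 r 0.2061 h 0.0199
2 [-0.0412 -0.0001  0.0039] [-0.   0.2  0. ]
```

send_rows --series '[{"jaw": -1, "offset": [0, 0, -0.001], "twist": [0, 0, 0]}, {"jaw": -1, "offset": [0, 0, -0.002], "twist": [0, 0, 0]}, {"jaw": -1, "offset": [0, 0, -0.003], "twist": [0, 0, 0]}, {"jaw": -1, "offset": [0, 0, -0.004], "twist": [0, 0, 0]}, {"jaw": -1, "offset": [0, 0, -0.0045], "twist": [0, 0, 0]}, {"jaw": -1, "offset": [0, 0, -0.005], "twist": [0, 0, 0]}, {"jaw": -1, "offset": [0, 0, -0.005], "twist": [0, 0, 0]}, {"jaw": -1, "offset": [0, 0, -0.005], "twist": [0, 0, 0]}]'

```text
time: 11.57
tool_pos: [0.599, -0.2467, 0.0986]
ee_rot: [0.0, 1.0, -0.02, 0.016]
contact_force: [-2.2, -1.7, 2.8]
opening: 0.0001
gripper_force: 1.6
```

Run:
```python
from st import *
avg(6);st([2])
```

```text
push 3.13 +- 0.17
t 11.87 F [-2.04 -2.05  2.59] along tool z -2.66 x -1.87 tool th 1.8 r 0.2071 h 0.0241
2 [-0.0421  0.0006  0.008 ] [-0.   0.2  0. ]
```

The push has fallen to 3 N, below the lever's free lift, so the latch is taking the load. Backing off fully.

send_rows --series '[{"jaw": -1, "offset": [0, 0, -0.001], "twist": [0, 0, 0]}, {"jaw": -1, "offset": [0, 0, -0.002], "twist": [0, 0, 0]}, {"jaw": -1, "offset": [0, 0, -0.004], "twist": [0, 0, 0]}, {"jaw": -1, "offset": [0, 0, -0.01], "twist": [0, 0, 0]}, {"jaw": -1, "offset": [0, 0, -0.03], "twist": [0, 0, 0]}, {"jaw": -1, "offset": [0, 0, -0.06], "twist": [0, 0, 0]}, {"jaw": -1, "offset": [0, 0, -0.1], "twist": [0, 0, 0]}, {"jaw": -1, "offset": [0, 0, -0.13], "twist": [0, 0, 0]}]'

```text
time: 12.53
tool_pos: [0.5951, -0.2462, 0.2314]
ee_rot: [0.0, 1.0, -0.02, 0.016]
contact_force: [1.4, -0.6, 0.4]
opening: -0.0001
gripper_force: 0.0
```

Run:
```python
from tri import *
s=arm.sense();w=arm.read_camera('wrist');Tw=tool(s);a=arm.read_camera('side');b=arm.read_camera('scene')
o=[]
for n,i in(('wrist',w),('side',a),('scene',b)):
    B=blobs(mask(i,(20,120,100),(35,255,255)))[:3];print(n,B)
    if B:o.append((n,B[0][1]))
print(s['contact_force'],s['tool_pos'])
if len(o)>1:
    x,e=tri(o,Tw);v=x-[.393,-.239,.068];print('btn',x.round(4),e,'lever deg',np.degrees(np.arctan2(v[2],np.hypot(v[0],v[1])))-8.1)
cv2.imwrite('pics/m4.png',np.hstack([cv2.resize(w,(400,250)),cv2.resize(a[170:310,250:400],(400,373))[:250]]) if 0 else np.vstack([w[:,:],cv2.resize(a[190:310,260:452],(320,200)).repeat(2,1)[:,:640]]) )
```

```text
wrist [(484, [324.3, 233.8], [311, 225, 28, 19])]
side [(83, [286.9, 223.1], [281, 219, 13, 9]), (17, [316.5, 230.8], [314, 229, 6, 4])]
scene [(505, [132.4, 98.8], [122, 85, 24, 28]), (82, [344.8, 211.7], [339, 207, 13, 10]), (18, [329.4, 229.0], [327, 226, 7, 7])]
[ 1.38965943 -0.62723609  0.44379229] [ 0.59506064 -0.24616719  0.23142767]
btn [ 0.422  -0.0748  0.3433] [0.2727, 0.0719, 0.2987] lever deg 50.69629291947875
```

View pics/m4.png

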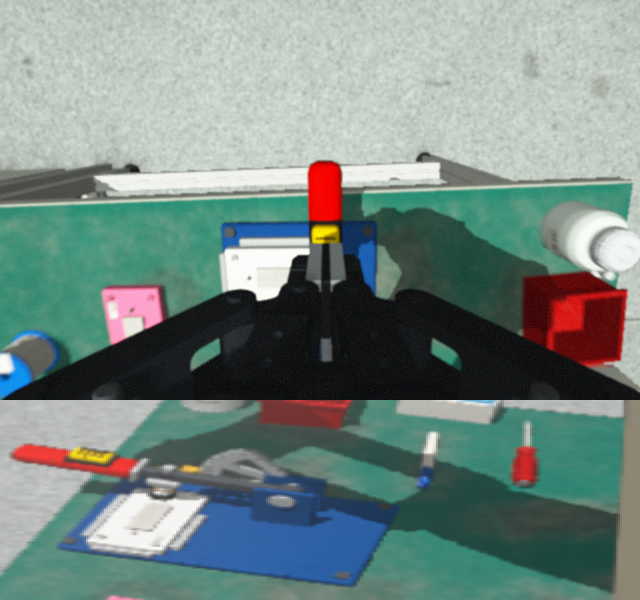

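The lever has stayed down on the plate and the button looks out. I check the lever angle by triangulating side (286.9,223.1) with scene (344.8,211.7).

Run:
```python
from tri import *
x,e=tri([('side',(286.9,223.1)),('scene',(344.8,211.7))]);v=x-[.393,-.239,.068];ex=frame(None,-2.3,0)[:,0]
print(x.round(4),e,'along',v@ex,'up',v[2],'deg if button out',np.degrees(np.arcsin(v[2]/.1667))-8.1,'radius',np.hypot(v@ex,v[2]))
a=arm.read_camera('side');print(blobs(mask(a,(20,120,100),(35,255,255)))[:2])
```

```text
[ 0.5584 -0.2438  0.0993] [0.0003, 0.0003] along 0.16543807097911617 up 0.031319922060196945 deg if button out 2.7292033049905378 radius 0.16837663984991472
[(81, [287.0, 223.2], [281, 219, 13, 9]), (17, [316.5, 230.8], [314, 229, 6, 4])]
```

The lever holds, but the angle alone doesn't tell clearly whether the button is fully out. I take a lateral wrist view of the button from the free -y side.

send_rows --series '[{"jaw": -1, "offset": [-0.01, 0.03, 0], "twist": [0, 0, 0]}, {"jaw": -1, "offset": [-0.02, 0.065, 0], "twist": [0, 0, 0]}, {"jaw": -1, "offset": [-0.03, 0.095, 0.0], "twist": [0, 0, 0]}, {"jaw": -1, "offset": [-0.045, 0.11, 0.02], "twist": [0, 0, 0]}, {"jaw": -1, "offset": [-0.05, 0.11, 0.05], "twist": [0, 0, 0]}, {"jaw": -1, "offset": [-0.05, 0.11, 0.08], "twist": [0, 0, 0]}, {"jaw": -1, "offset": [-0.05, 0.11, 0.105], "twist": [0, 0, 0]}, {"jaw": -1, "offset": [-0.05, 0.11, 0.105], "twist": [0, 0, 0]}]'

```text
time: 13.4
tool_pos: [0.5393, -0.351, 0.1126]
ee_rot: [-0.004, 1.0, -0.02, 0.01]
contact_force: [0.2, 0.5, -1.5]
opening: 0.0001
gripper_force: 0.0
```

Run:
```python
from tri import *
s=arm.sense();w=arm.read_camera('wrist');cv2.imwrite('pics/w5.png',w);np.save('w5.npy',tool(s));print(s['tool_pos'],s['contact_force'],s['time'])
print(blobs(mask(w,(20,120,100),(35,255,255)))[:3])
c=arm.get_calibration('wrist');T=tool(s)@c['hand_eye'];p0=np.array([.393,-.239,.068])
for th in(3,5):
    F=frame(p0,-2.3,th)
    for nm,h in(('out',.0235),('in',.0155),('grip',.012)):
        print(th,nm,[proj(c,T,[p0+r*F[:,0]+y*F[:,1]-h*F[:,2]]).round(1).tolist()[0] for r,y in((.148,.011),(.182,.011),(.182,-.011),(.148,-.011))])
cv2.imwrite('pics/w5c.png',cv2.resize(w[100:300,0:266],(800,600)))
```

```text
[ 0.53934107 -0.35103859  0.11262492] [ 0.20924372  0.51772551 -1.51276717] 13.4
[(3458, [91.5, 223.1], [57, 189, 67, 72]), (261, [148.0, 310.5], [141, 295, 15, 32]), (52, [170.7, 282.6], [164, 277, 13, 15])]
3 out [[125.7, 257.9], [113.2, 188.7], [64.7, 188.7], [80.0, 257.7]]
3 in [[134.5, 250.8], [123.1, 184.4], [76.8, 184.4], [90.7, 250.7]]
3 grip [[138.1, 247.9], [127.1, 182.7], [81.7, 182.7], [95.1, 247.8]]
5 out [[119.9, 264.6], [105.1, 194.5], [54.7, 194.5], [72.9, 264.4]]
5 in [[129.1, 256.5], [115.6, 189.2], [67.6, 189.2], [84.1, 256.3]]
5 grip [[132.9, 253.2], [119.9, 187.0], [72.8, 187.0], [88.7, 253.0]]
```

View pics/w5c.png

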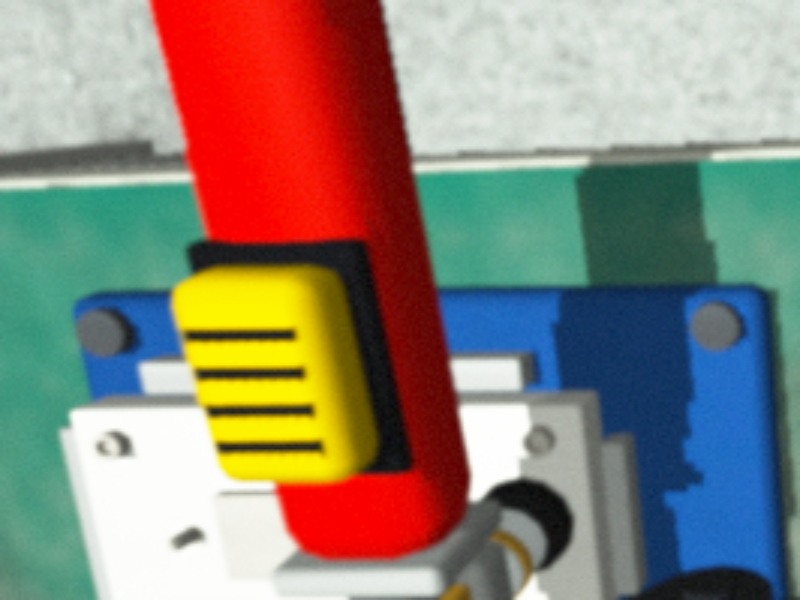

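The black collar centre is at about (100,219) and the yellow top centre at about (84.5,230). That offset matches the button fully out: predicted (-15,+9), against (-5,+3) if it were pressed in. The lever has latched at about 5°, and the foot force comes out at 6–10 N, inside the band. The plate lies between its fences and the robot is clear of everything, so I hand in.

```bash
python3 -c "
from rig import arm
print(arm.finish_job())"
```

```text
the job is handed in; nothing more can be done
None
```

I handed the job in with the nest plate clamped, at about 13.5 s on the robot's clock: the latch has caught, the button is out, and I estimate 6–10 N of foot force on the plate from push readings and lever angle. The robot is clear, and the jar and bin were not touched.

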